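Lock the tall cup on the blender and pulse it

TASK

Get the blender ready: take the taller of the two blending cups, lower it into the collar of the blender base with its lugs in the notches, push it down against the spring and give it a quarter turn clockwise (seen from above) until it stops, so that it springs up into its locked position. Then press the pulse button on the nose of the base fully down and let it come up again. Leave the shorter cup standing where it is and do not knock the wine glass.

Things in the scene. Friction and masses are not known exactly. Their poses are not given: they have to be found in the camera images.
- tall_cup: Taller blending cup, 140 mm high, about 0.3 kg: smooth steel cup, closed end up, standing on its black blade ring. Origin: centre of its foot, z up. From z 75 to 128 mm it is a plain cylinder of 60 mm diameter (grip there from above, at any angle); below it widens to the 76 mm ring (z 6 to 30 mm; foot chamfered to 66 mm). A half turn gives the same cup.
- cup_lug (a point): Centre of one of the cup's two bayonet lugs, at +x of the cup's frame (the other at -x): 14 mm wide, z 8 to 16 mm above the foot, out to 45 mm from the axis. Above each lug a slim upright rib on the wall, z 38 to 71 mm, marks its direction.
- short_cup: The shorter blending cup, 95 mm high, same blade ring and lugs; origin at the centre of its foot. It stays where it is.
- blender_base: White blender base, fixed: round housing 75 mm high, 136 mm across the foot, nose 44 mm high reaching 137 mm out along its -x. Origin: on the collar's axis at worktop height, z up. The metal collar (top z 75 mm, bore 80 mm) holds a sprung drive plate: a cup set in the notches rests on it with its foot at z 59 mm, unable to turn. The plate pushes up 6 N there, 15 N at its bottom stop (46 mm).
- notch (a point): Centre, at the collar's top, of one of its two opposite lug notches: 78 degrees (1.36 rad) counter-clockwise of the base's +x (the other 180 degrees on); 4 degrees wider than a lug each side. With its foot pushed below z 51 mm the cup turns clockwise from here, 80 degrees to a stop; counter-clockwise is blocked.
- lock_mark (a point): Dark bar on the rim at the base's +x (another at -x). With the lugs at the bars (from 6 degrees before to 2 past, where the stop is) the cup, let up, springs 4 mm or more into a recess in the lips: it is locked, foot at z 55 mm, and turns neither way.
- pulse_top (a point): Centre of the top face of the round metal pulse button (30 mm diameter) on the base's nose, 105 mm along the base's -x from the collar's axis, 56 mm above the worktop. Pressed straight down; its grey surround is 46 mm across, 10 mm lower.
- pulse (a joint): Travel of the pulse button in m: 0 up, 0.006 fully down, where it takes 5 N; it springs back.
- wine_glass: Stemmed wine glass, 201 mm high, 81 mm across, behind the work towards the wall; origin at the centre of its foot. It stays where it is.
There are look-alikes about, which are no part of the job. What is shaped like the short_cup but orange or pink is not meant.

How it is judged (in metres and radians):
On the way, in this order (a step that is already met when the one before it is completed fails the run):
1. the taller cup is locked in the collar: pushed down, turned to the stop and sprung up into the recess (horizontal distance between tall_cup and blender_base below 0.006 m and z of tall_cup in the frame of blender_base between 0.0525 and 0.0575 m and angle between the x axis of tall_cup and the x axis of blender_base, either way round below 0.17 rad), for 0.2 s.
2. the pulse button is pressed fully down with the cup locked (value of joint pulse above 0.0045 m and z of tall_cup in the frame of blender_base between 0.0525 and 0.0575 m and angle between the x axis of tall_cup and the x axis of blender_base, either way round below 0.17 rad), for 0.1 s.
At the end, for the whole second after the job is handed in: The taller cup is upright (0.1 rad), at rest, on the base's axis (6 mm), origin 52.5 to 57.5 mm above the base's origin (sprung up, locked), lugs within 0.17 rad of the base's x axis; pulse button up (under 1.5 mm); shorter cup and wine glass upright (all of step 1 and angle between each of tall_cup, short_cup, wine_glass's own z axis and vertical below 0.1 rad and linear speed of tall_cup below 0.02 m/s and value of joint pulse below 0.0015 m); the robot touches nothing.
It fails at once if the shorter cup is pushed more than 30 mm or lifted (distance of short_cup from where it was at the start of the episode above 0.03 m).
It fails at once if the wine glass is pushed more than 30 mm (distance of wine_glass from where it was at the start of the episode above 0.03 m).
It also fails if it takes over 53 s, if anything falls off the work surface, if the arm or the gripper's body presses on something with over 40 N, if the wrist force passes 120 N, or if a joint passes its speed limit or range.

ROBOT

A 6-joint arm with a two-finger parallel gripper is mounted at the origin on a cart in front of the work surface, level with it; the furniture and walls round the work are solid. World frame = base frame: x ahead of the robot, y to its left, z up, the work surface at z = 0. Lengths are in m, angles in degrees, forces in N, time in s.
With the tool pointing down it reaches from about 0.4 to 0.825 m from the base axis. Payload 7 kg.
Tool frame: the origin (TCP) lies at the very end of the fingers, on their centre line; the grasp point (between the pads) lies 19 mm behind it; x points along the fingers, z is the direction in which the jaws open and shut, and the axes are right-handed (so a half turn about x gives the same grasp; the last joint's range is limited). The gripper opens to 88 mm and grips with 3 to 60 N. Pads are 19 mm wide; open, the fingers measure 130 mm over their backs; the gripper's body (78 mm by 193 mm) begins 47 mm behind the grasp point.
Start: joints at [-52.305, 20.546, 0.682, 0, -70.136, -16.507], TCP at [0.244, -0.629, 0.227] pointing down, gripper open.
Joint ranges: [-176.03, 176.03], [-82.01, 121.73], [-58.28, 71.71], [-173.87, 95.51], [-174.79, -0.11], [-173.66, 173.66]. Speed limits (degrees/s): [136.94, 136.94, 172.46, 180, 180, 180].

INTERFACE

Orientations are given as [roll, pitch, yaw] about the fixed x, y, z axes, in that order (R = Rz(yaw) Ry(pitch) Rx(roll)).
In Python, from plant import * gives the robot as it stands.
- The arm moves only by the tool arm_command, never from a script. Its argument "commands" is one flat list of numbers, 5 for each row, row after row: the shift along the tool's x, y, z in mm, then the turn about the tool's x in degrees, then the opening in per cent of the stroke, from 0 (shut) to 100 (fully open). A call has 1 to 5 rows; each row shifts and turns the pose as measured when the row begins, along the tool's axes as they then stand; what a row does not reach is not made up. A row lasts 1/8 s, in which the tool goes at most 62.5 mm and 10.7 degrees, less where a joint would pass 70% of its speed; a pose out of reach is approached as far as the arm can. A call is refused whole if a number of a shift passes 62.5 or a number of a turn 10.7, either way. A call with a gripper value outside its range is refused whole. The fingers move at their own pace and stop on an object; the grip force is fixed at half the most. Time passes only in rows, so rows that do not move let the fingers close. It gives the time, the measured TCP pose, the force and the opening at its end, in the units of the state.
- get_obs(): the state, without advancing time (a new reading comes with each control period).
- snapshot(name): name is "side" or "top"; returns a dict with "frame" (384x512x3 uint8, blue, green, red), "fov_y" (degrees; the focal length in pixels is half the picture's height over the tangent of half this angle, whatever the lens; pixels are square), "cx", "cy" (the principal point, pixels), "world_to_cam" (4x4, takes a point from world to camera coordinates). Camera axes: x right, y up, looking along -z (the intrinsics and any distortion apply to the point x, -y, -z); pixel columns grow to the right and rows downward; lengths in m; the calibration is good to about 2 mm. A picture is of the moment at which its call begins. There is no depth.
- close_job(): hands the job in, once; it reports no verdict.
The state is a dict: "clock": time; "joint_pos": joint angles; "qvel": joint speeds; "tau": joint torques, N m; "tool_pos": TCP position; "orientation": TCP orientation; "force": force on the tool from outside, world axes, zero at the start; "moment": the same for the moment, N m; "opening": finger opening in m.
Only numpy, scipy, OpenCV 4.12 (cv2) and the standard library are available. Lean on these libraries where they do the work, as an engineer would, in place of code of your own. Each camera call takes 0.05 s, during which the arm holds its last target. There are 200 camera calls.

## Working session

There is one attempt and no reset: what is moved stays moved. The work goes in short steps, Python scripts to look and compute and a tool call to move; the robot and the scene stay as the last step left them, time stands still between calls to the robot, and variables do not carry over. Pictures are saved under pics/ and viewed, about 8 in all and at most 12, crops included, and the job is handed in when it is done.

Besides the shell and the picture viewer there is one more tool, called after "Emit:" as name(argument=value, ...) on one line, values as JSON. arm_command: Moves the arm, as the interface text tells. Its arguments: {"type":"object","properties":{"commands":{"type":"array"}},"required":["commands"]}

```bash
ls; mkdir -p pics; cat > h.py <<'E'
from plant import *
import numpy as np, cv2
def shot(name,fn=None):
    s=snapshot(name)
    if fn: cv2.imwrite('pics/'+fn,s['frame'])
    return s
E
python3 - <<'E'
from h import *
for n in('side','top'):
    s=shot(n,n+'1.png'); print(n,s['fov_y'],s['cx'],s['cy'],[k for k in s if k!='frame'],np.round(s['world_to_cam'],4).tolist())
    np.savez(n+'1.npz',**s)
print(get_obs())
E
```

```text
pics
side 53.06646177695383 250.07451402164224 189.49666601111235 ['fov_y', 'cx', 'cy', 'world_to_cam'] [[-0.9724, -0.2332, 0.0028, 0.4912], [0.2098, -0.8691, 0.4479, -0.2391], [-0.102, 0.4362, 0.8941, -1.6088], [0.0, 0.0, 0.0, 1.0]]
top 57.93465403307405 249.48304094942173 188.13473684044902 ['fov_y', 'cx', 'cy', 'world_to_cam'] [[-0.0099, -0.9999, 0.003, -0.1073], [0.9967, -0.0096, 0.081, -0.5334], [-0.081, 0.0038, 0.9967, -1.5293], [0.0, 0.0, 0.0, 1.0]]
{'clock': 0.1, 'joint_pos': array([-5.23036537e+01,  2.05878325e+01,  6.39356117e-01, -1.74388209e-02,
       -7.01361275e+01, -1.65063475e+01]), 'qvel': array([ 0.01291903, -0.11323196,  0.0372003 ,  0.1176301 ,  0.0549918 ,
        0.07125407]), 'tau': array([-1.15058112e-03, -5.84164917e+01,  2.93750507e+01,  7.01559484e+00,
        1.00993115e-02, -6.34136882e-05]), 'tool_pos': array([ 0.24379648, -0.62896733,  0.22571419]), 'orientation': array([  5.54093757,  89.91382184, 116.72499877]), 'force': array([ 0.66297363, -0.65555698, -0.12311175]), 'moment': array([-0.01879184,  0.03743   , -0.0143525 ]), 'opening': 0.08782243899684716}
```

View pics/side1.png

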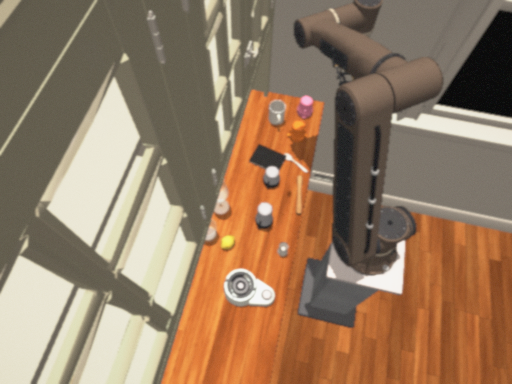

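View pics/top1.png

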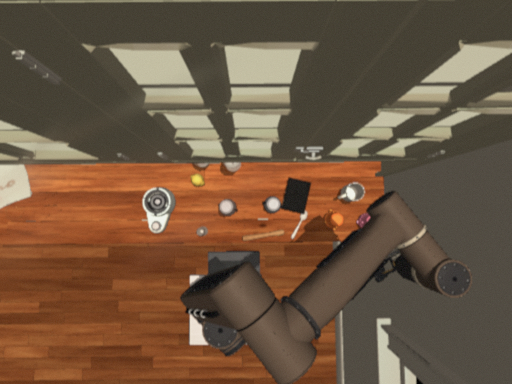

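```bash
cat >> h.py <<'E'
def P(s,p):
    p=np.atleast_2d(p); c=np.c_[p,np.ones(len(p))]@s['world_to_cam'].T
    f=192/np.tan(np.radians(s['fov_y'])/2)
    return np.c_[s['cx']+f*c[:,0]/-c[:,2], s['cy']-f*c[:,1]/-c[:,2]]
def ray(s,uv):
    f=192/np.tan(np.radians(s['fov_y'])/2); M=np.array(s['world_to_cam']);R=M[:3,:3]
    return -R.T@M[:3,3], R.T@np.array([(uv[0]-s['cx'])/f,-(uv[1]-s['cy'])/f,-1])
def onz(s,uv,z):
    o,d=ray(s,uv); return o+d*(z-o[2])/d[2]
def tri(s1,u1,s2,u2):
    o,d=ray(s1,u1);p,e=ray(s2,u2); t=np.linalg.lstsq(np.c_[d,-e],p-o,rcond=None)[0]
    a=o+d*t[0];b=p+e*t[1]; return (a+b)/2,np.linalg.norm(a-b)
E
python3 - <<'E'
from h import *
s=dict(np.load('side1.npz'));t=dict(np.load('top1.npz'))
print('tcp',P(s,get_obs()['tool_pos']),P(t,get_obs()['tool_pos']))
print('base',tri(s,(241,286),t,(157,201)),'btn',tri(s,(266.5,295),t,(156,226)))
print('tall',tri(s,(265,208),t,(227,207)),'short',tri(s,(272,172),t,(272,204)))
print('origin px',P(s,[0,0,0]),P(t,[0,0,0]))
def crop(s,x,y,w,h,k): return cv2.resize(s['frame'][y:y+h,x:x+w],None,fx=k,fy=k,interpolation=cv2.INTER_CUBIC)
a=crop(t,137,180,60,60,6);b=crop(t,205,185,90,60,4.9)if 0 else crop(t,205,180,80,60,5)
c=crop(s,216,260,65,50,6);d=crop(s,240,155,50,80,5)
W=np.zeros((600,800,3),np.uint8)
def put(i,x,y):
    h=min(i.shape[0],600-y);w=min(i.shape[1],800-x);W[y:y+h,x:x+w]=i[:h,:w]
put(cv2.resize(a,(300,300)),0,0);put(b,310,0);put(cv2.resize(c,(390,300)),0,300);put(cv2.resize(d,(188,300)),400,300)
cv2.imwrite('pics/c1.png',W)
E
```

```text
tcp [[340.55331721  85.86892342]] [[385.42387923 257.71081858]]
base (array([0.47433687, 0.29280458, 0.0485309 ]), np.float64(0.006406730920165488)) btn (array([0.36818318, 0.30002335, 0.03369708]), np.float64(0.00032729742513905205))
tall (array([ 0.44701967, -0.01776845,  0.12289726]), np.float64(0.0015157459326439714)) short (array([ 0.45776985, -0.20780163,  0.08591606]), np.float64(0.0008474893918427069))
origin px [[367.47879773 246.64147882]] [[225.14422931 309.1065283 ]]
```

View pics/c1.png

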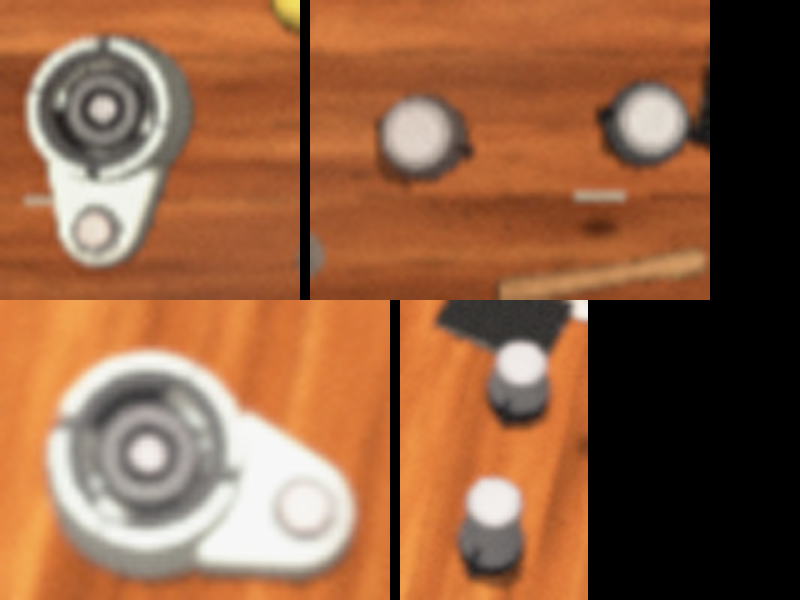

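The top crop shows the base with its bars at about (103,45) and (93,170), and its button at (95,229). The tall cup's disc is at (417,135) with lugs at about (380,125) and (465,150). Next I'll measure these with sub-pixel precision.

```bash
cat > m.py <<'E'
from h import *
from scipy.spatial.transform import Rotation as Ro
s=dict(np.load('side1.npz'));t=dict(np.load('top1.npz'))
def cen(im,uv,r,f,show=False):
    x,y=int(uv[0])-r,int(uv[1])-r; g=im[y:y+2*r+1,x:x+2*r+1].astype(float)
    w=f(g); Y,X=np.mgrid[y:y+2*r+1,x:x+2*r+1]; return np.array([(w*X).sum()/w.sum(),(w*Y).sum()/w.sum()]),w.sum()
bright=lambda th:(lambda g:np.clip((g.min(2)-th)/30,0,1))
dark=lambda th:(lambda g:np.clip((th-g.max(2))/60,0,1))
for n,c in(('top',t),('side',s)):
    print(n,'cam',np.round(ray(c,(0,0))[0],3))
# cup tops
for n,ut,us,z in(('tall',(226,206),(264,205),.14),('short',(273,204),(272,171),.095)):
    a,na=cen(t['frame'],ut,9,bright(150)); b,nb=cen(s['frame'],us,8,bright(160))
    print(n,a.round(1),na,b.round(1),nb,onz(t,a,z).round(4),onz(s,b,z).round(4),'tri',[np.round(q,4) for q in tri(t,a,s,b)])
for n,c,U in(('top',t,((157.6,189),(155.6,214),(156,225.8))),('side',s,((227.3,280.3),(254.7,289.2),(266.5,294.3)))):
    Q=[]
    for i,u in enumerate(U[:2]):
        a,k=cen(c['frame'],u,2,dark(190)); Q.append(onz(c,a,.075)); print(n,'bar',u,a.round(1),k)
    m=(Q[0]+Q[1])/2; d=Q[0]-Q[1]; b=onz(c,U[2],.056)
    print(' centre',m.round(4),'sep',np.linalg.norm(d),'yaw',np.degrees(np.arctan2(d[1],d[0])),'btn',b.round(4),np.linalg.norm((m-b)[:2]),'yaw',np.degrees(np.arctan2(*(m-b)[1::-1])))
p=onz(t,(236,210),.012);q=onz(t,(219.2,205),.012);print('lugs top',p.round(3),q.round(3)); print('lug side',onz(s,(260.7,225.6),.012).round(3))
for u in((232,167),(201,163)): print('glass?',onz(t,u,.2).round(3),onz(t,u,0).round(3))
for u in((220,205),(210,235)): print('glass side',onz(s,u,.2).round(3),onz(s,u,0).round(3))
print(Ro.from_euler('xyz',get_obs()['orientation'],degrees=True).as_matrix().round(3))
def crop(c,x,y,w,h,W,H): return cv2.resize(c['frame'][y:y+h,x:x+w],(W,H),interpolation=cv2.INTER_CUBIC)
cv2.imwrite('pics/c2.png',np.hstack([crop(t,210,190,36,36,396,396),crop(s,245,192,36,36,396,396)]))
E
python3 m.py
```

```text
top cam [ 0.407 -0.107  1.568]
side cam [0.364 0.608 1.544]
tall [225.8 206.2] 90.1 [264.6 208.2] 126.10000000000001 [ 0.4492 -0.0139  0.14  ] [ 0.4482 -0.0091  0.14  ] tri [array([ 0.4491, -0.0133,  0.1303]), np.float64(0.0007)]
short [273.1 203.6] 93.83333333333334 [271.8 171.5] 103.9 [ 0.4594 -0.2116  0.095 ] [ 0.4582 -0.2049  0.095 ] tri [array([ 0.4595, -0.2127,  0.0812]), np.float64(0.0008)]
top bar (157.6, 189) [157.1 189.4] 18.083333333333336
top bar (155.6, 214) [155.1 213.1] 13.966666666666667
 centre [0.4753 0.2899 0.075 ] sep 0.10233540522540972 yaw -4.088054105207105 btn [0.3698 0.2941 0.056 ] 0.10561204007502187 yaw -2.2815789859733235
side bar (227.3, 280.3) [228.3 280.5] 7.966666666666667
side bar (254.7, 289.2) [252.7 288.3] 5.583333333333334
 centre [0.4727 0.2928 0.075 ] sep 0.09791911980647747 yaw -4.126088803414048 btn [0.3685 0.302  0.056 ] 0.1046260420099859 yaw -5.047139516765916
lugs top [ 0.435 -0.051  0.012] [0.459 0.024 0.012]
lug side [0.454 0.018 0.012]
glass? [ 0.603 -0.043  0.2  ] [ 0.631 -0.034  0.   ]
glass? [0.62 0.08 0.2 ] [0.651 0.107 0.   ]
glass side [0.614 0.044 0.2  ] [ 0.651 -0.04   0.   ]
glass side [0.617 0.17  0.2  ] [0.655 0.105 0.   ]
[[-0.001 -0.932 -0.361]
 [ 0.001 -0.361  0.932]
 [-1.     0.     0.001]]
```

View pics/c2.png

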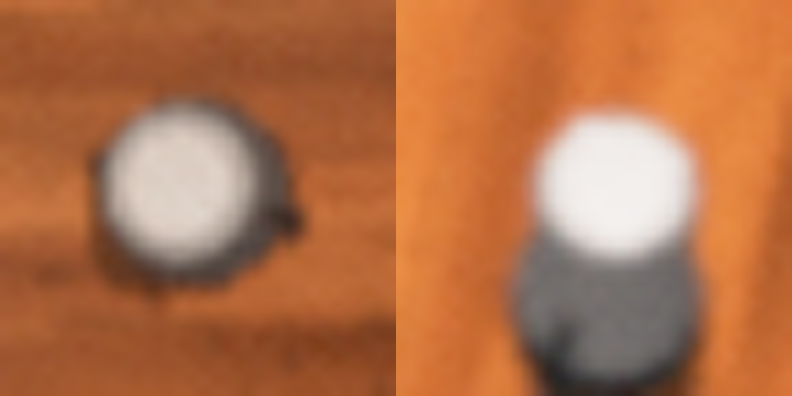

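The side crop shows the cup disc at (617,183), with the lug and rib at lower left. The lugs sit at about 72°, nearly matching the notch at about 74°. I'll move over now.

Emit:
arm_command(commands=[0,-39,48,0,100,0,-39,48,0,100,0,-39,48,0,100,0,-39,48,0,100,0,-39,48,0,100])

```text
clock: 0.72
tool_pos: [0.3385, -0.332, 0.2219]
orientation: [21.9, 89.6, 132.7]
force: [0.8, 0.2, -0.2]
opening: 0.0877
```

Emit:
arm_command(commands=[0,-39,48,0,100,0,-39,48,0,100,0,-39,48,0,100,0,-39,48,0,100,0,-30,35,0,100])

```text
clock: 1.35
tool_pos: [0.431, -0.0482, 0.2235]
orientation: [1.5, 89.6, 112.3]
force: [0.9, -0.3, -0.8]
opening: 0.0879
```

Emit:
arm_command(commands=[0,0,0,0,100])

```text
clock: 1.48
tool_pos: [0.4316, -0.0457, 0.2234]
orientation: [1.2, 89.6, 112.3]
force: [-0.1, -0.4, 0.5]
opening: 0.0874
```

```bash
python3 - <<'E'
from h import *
from scipy.spatial.transform import Rotation as Ro
o=get_obs();p=o['tool_pos'];R=Ro.from_euler('xyz',o['orientation'],degrees=True).as_matrix()
print(p.round(4),R.round(3).tolist(),o['joint_pos'].round(1),o['force'])
s=shot('side');t=shot('top')
np.savez('side2.npz',**s);np.savez('top2.npz',**t)
out=[]
for c,n in((t,'t'),(s,'s')):
    u=P(c,p)[0];print(n,'tcp px',u, 'tips',P(c,[p+R[:,2]*.044,p-R[:,2]*.044]).round(1).tolist())
    x,y=int(u[0])-24,int(u[1])-24;print(x,y)
    out.append(cv2.resize(c['frame'][y:y+48,x:x+48],(384,384),interpolation=cv2.INTER_CUBIC))
cv2.imwrite('pics/c3.png',np.hstack(out))
E
```

```text
[ 0.4316 -0.0457  0.2234] [[-0.003, -0.933, -0.36], [0.006, -0.36, 0.933], [-1.0, 0.0, 0.007]] [ 19.8  -2.7 -27.8  -0.4 -64.9 -88.5] [-0.14390368 -0.36638359  0.48206593]
t tcp px [232.62152294 210.02280431] tips [[222.0, 214.2], [243.2, 205.8]]
208 186
s tcp px [271.68078592 191.79091037] tips [[273.5, 202.1], [269.9, 181.7]]
247 167
```

View pics/c3.png

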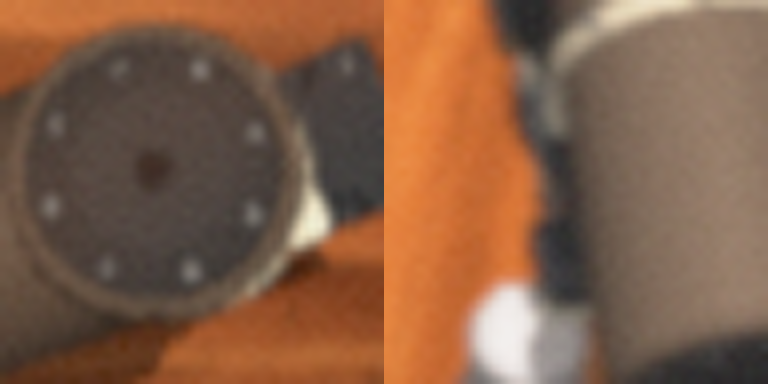

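The wrist hides the cup from above, so this view is no use for alignment. Joint 6's range calls for a grip yaw near 150°. First I'll check the glass position against that.

```bash
python3 - <<'E'
from h import *
s=dict(np.load('side1.npz'));t=dict(np.load('top1.npz'))
a=cv2.resize(t['frame'][145:195,185:255],(560,400),interpolation=cv2.INTER_CUBIC)
b=cv2.resize(s['frame'][180:255,195:240],(240,400),interpolation=cv2.INTER_CUBIC)
cv2.imwrite('pics/c4.png',np.hstack([a,b]))
print(tri(t,(232,167),s,(220,205)),tri(t,(201,163),s,(210,235)))
E
```

```text
(array([ 0.63867615, -0.03366688,  0.01458724]), np.float64(0.018460512279004547)) (array([0.65193138, 0.10670119, 0.00580948]), np.float64(0.003228298874043181))
```

View pics/c4.png

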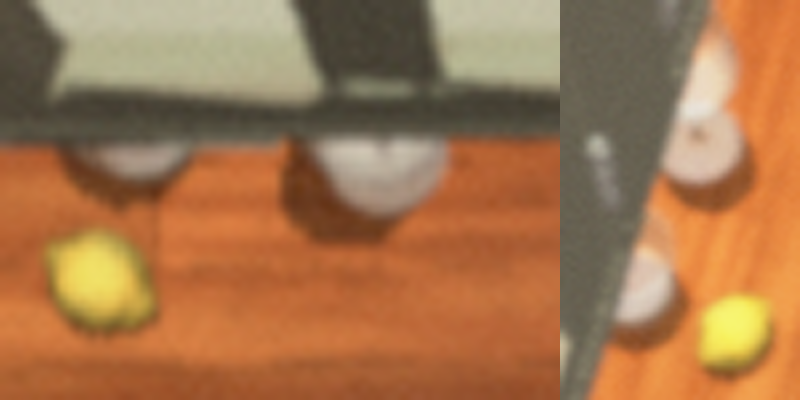

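Emit:
arm_command(commands=[0,-28,25,0,100,0,0,0,-10,100,0,0,0,-10,100,0,0,0,-10,100,0,0,0,-9,100])

```text
clock: 2.2
tool_pos: [0.446, -0.0197, 0.2224]
orientation: [-11.7, 89.5, 138.9]
force: [0.5, 0.4, -0.0]
opening: 0.0876
```

Emit:
arm_command(commands=[0,0,0,0,100])

```text
clock: 2.33
tool_pos: [0.4455, -0.0209, 0.2223]
orientation: [-9.1, 89.5, 141.3]
force: [-0.4, -0.0, -0.0]
opening: 0.0879
```

```bash
cat > st.py <<'E'
from h import *
from scipy.spatial.transform import Rotation as Ro
import sys
o=get_obs();p=o['tool_pos'];R=Ro.from_euler('xyz',o['orientation'],degrees=True).as_matrix()
print(p.round(4),'yaw',np.degrees(np.arctan2(R[1,2],R[0,2])).round(2),'xax',R[:,0].round(4),'yax',R[:,1].round(3),'zax',R[:,2].round(3),o['joint_pos'].round(1),o['force'].round(1),o['moment'].round(2),o['opening'].round(4),o['clock'])
if len(sys.argv)>3: print('tool shift mm',(R.T@(np.array(sys.argv[1:4],float)-p)*1000).round(1))
E
python3 st.py .449 -.0125 .087
```

```text
Traceback (most recent call last):
  File "st.py", line 5, in <module>
    print(p.round(4),'yaw',np.degrees(np.arctan2(R[1,2],R[0,2])).round(2),'xax',R[:,0].round(4),'yax',R[:,1].round(3),'zax',R[:,2].round(3),o['joint_pos'].round(1),o['force'].round(1),o['moment'].round(2),o['opening'].round(4),o['clock'])
                                                                                                                                                                                                             ^^^^^^^^^^^^^^^^^^
AttributeError: 'float' object has no attribute 'round'
```

```bash
sed -i "s/o\['opening'\].round(4)/o['opening']/" st.py
python3 st.py .449 -.0125 .087
```

```text
[ 0.4455 -0.0209  0.2223] yaw 150.42 xax [-0.0064  0.0052 -1.    ] yax [-0.494 -0.87  -0.001] zax [-0.87   0.494  0.008] [ 22.4  -1.2 -26.6  -0.5 -64.9 -51.8] [-0.4 -0.  -0. ] [ 0.01  0.03 -0.02] 0.08786355711672716 2.325
tool shift mm [ 1.353e+02 -8.900e+00  1.000e-01]
```

Emit:
arm_command(commands=[0,-9,0,0,100,40,0,0,0,100,40,0,0,0,100,30,0,0,0,100,18,0,0,0,100])

```text
clock: 2.95
tool_pos: [0.4521, -0.0122, 0.0927]
orientation: [-52.8, 89.6, 96.5]
force: [0.8, -0.2, 0.4]
opening: 0.0876
```

Emit:
arm_command(commands=[0,0,0,0,100])

```text
clock: 3.08
tool_pos: [0.4513, -0.0125, 0.0915]
orientation: [-26.6, 89.6, 122.5]
force: [0.3, -0.6, 0.5]
opening: 0.0877
```

```bash
python3 st.py .449 -.0125 .087
```

```text
[ 0.4513 -0.0125  0.0915] yaw 149.19 xax [-0.0037  0.0058 -1.    ] yax [-0.512 -0.859 -0.003] zax [-0.859  0.512  0.006] [ 23.2   7.7 -36.7  -0.5 -45.7 -53.6] [ 0.3 -0.6  0.5] [0.04 0.05 0.04] 0.08770056203520939 3.075
tool shift mm [4.5 1.2 2. ]
```

Emit:
arm_command(commands=[4,1,2,0,60,0,0,0,0,0,0,0,0,0,0,0,0,0,0,0,0,0,0,0,0])

```text
clock: 3.7
tool_pos: [0.4503, -0.0117, 0.0895]
orientation: [-56.7, 89.6, 92.4]
force: [-0.5, -0.9, -3.3]
opening: 0.059
```

Emit:
arm_command(commands=[0,0,0,0,0,0,0,0,0,0])

```text
clock: 3.95
tool_pos: [0.4501, -0.0118, 0.0895]
orientation: [-55.0, 89.6, 94.0]
force: [0.3, -0.4, -1.5]
opening: 0.0588
```

```bash
python3 st.py .449 -.0125 .087
```

```text
[ 0.4501 -0.0118  0.0895] yaw 149.04 xax [-5.0e-04  7.1e-03 -1.0e+00] yax [-0.514 -0.857 -0.006] zax [-0.857  0.514  0.004] [ 23.4   7.6 -37.1  -0.5 -45.1 -53.9] [ 0.3 -0.4 -1.5] [ 0.01  0.01 -0.01] 0.05883333916501511 3.95
tool shift mm [2.5 1.2 0.6]
```

Emit:
arm_command(commands=[-20,0,0,0,0,-40,0,0,0,0,-40,0,0,0,0,-15,0,0,0,0,0,0,0,0,0])

```text
clock: 4.58
tool_pos: [0.4488, -0.013, 0.2065]
orientation: [-25.2, 89.6, 123.8]
force: [-0.6, 1.1, -3.6]
opening: 0.059
```

```bash
cat > m2.py <<'E'
from m import *
E
python3 st.py .474 .291 .205; python3 - <<'E'
from h import *
s=shot('side');t=shot('top');p=get_obs()['tool_pos']
np.savez('side3.npz',**s);np.savez('top3.npz',**t)
out=[]
for c in(t,s):
    u=P(c,p-[0,0,.05])[0];x,y=int(u[0])-25,int(u[1])-25;print(x,y)
    out.append(cv2.resize(c['frame'][y:y+50,x:x+50],(400,400),interpolation=cv2.INTER_CUBIC))
cv2.imwrite('pics/c5.png',np.hstack(out))
E
```

```text
[ 0.4488 -0.013   0.2065] yaw 149.0 xax [-0.0042  0.0063 -1.    ] yax [-0.515 -0.857 -0.003] zax [-0.857  0.515  0.007] [ 23.2  -0.2 -27.8  -0.5 -62.5 -54. ] [-0.6  1.1 -3.6] [0.02 0.   0.02] 0.059008942206754365 4.575
tool shift mm [   3.4 -273.5  135. ]
200 181
240 180
```

View pics/c5.png

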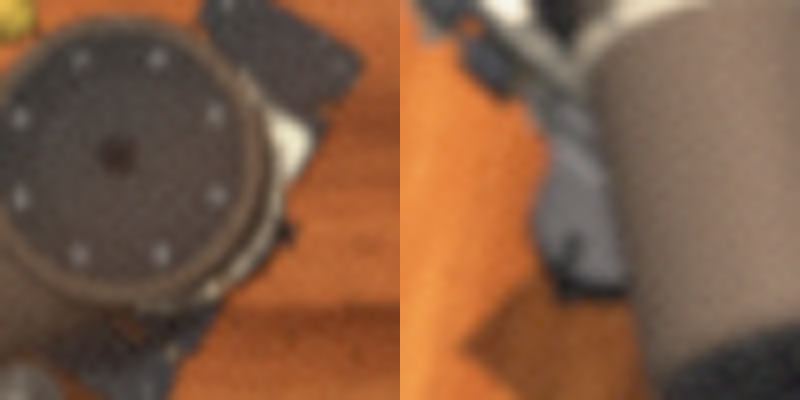

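```bash
python3 - <<'E'
from h import *
s=dict(np.load('side3.npz'));t=dict(np.load('top3.npz'))
p=np.array([.4488,-.013])
for c,u,z in((t,(235.8,209.4),.129),(s,(240+172/8-.44,180+247/8-.44),.117+.055),(s,(240+165/8-.44,180+285/8-.44),.129)):
    q=onz(c,u,z)[:2]-p; print(q.round(4),np.linalg.norm(q).round(4),np.degrees(np.arctan2(q[1],q[0])).round(1))
t=dict(np.load('top1.npz'))
q=onz(t,(235.9,209.5),.012)[:2];print('grnd',q,np.degrees(np.arctan2(*(np.array([.450,-.012])-q)[::-1])))
E
```

```text
[-0.013  -0.0416] 0.0436 -107.3
[0.0087 0.0306] 0.0318 74.1
[0.0105 0.033 ] 0.0346 72.3
grnd [ 0.43772692 -0.05078677] 72.4413552613666
```

Emit:
arm_command(commands=[1,-54,27,0,0,1,-54,27,0,0,1,-54,27,0,0,0,-54,27,0,0,0,-40,20,0,0])

```text
clock: 5.3
tool_pos: [0.4685, 0.2754, 0.1961]
orientation: [34.1, 89.2, -177.3]
force: [1.0, 0.0, -3.6]
opening: 0.059
```

Emit:
arm_command(commands=[0,0,0,0,0])

```text
clock: 5.42
tool_pos: [0.4681, 0.278, 0.1938]
orientation: [40.9, 89.0, -170.4]
force: [0.1, 0.2, -3.4]
opening: 0.0592
```

```bash
python3 st.py .474 .291 .2
```

```text
[0.4681 0.278  0.1938] yaw 148.71 xax [-0.0165 -0.0028 -0.9999] yax [-0.519 -0.855  0.011] zax [-0.854  0.519  0.013] [ 50.9  10.3 -17.6  -0.7 -62.8 -81.8] [ 0.1  0.2 -3.4] [-0.05  0.02  0.  ] 0.059170997058969006 5.425
tool shift mm [ -6.3 -14.1   1.8]
```

```bash
python3 - <<'E'
from h import *
t=dict(np.load('top1.npz'));s=dict(np.load('side1.npz'))
K=8
for c,n,x,y,w,h in((t,'top',137,180,45,58),(s,'side',216,262,65,48)):
    im=cv2.resize(c['frame'][y:y+h,x:x+w],None,fx=K,fy=K,interpolation=cv2.INTER_CUBIC)
    g=im.min(2)
    for th in(110,130,150,170):
        cs,hi=cv2.findContours((g<th).astype(np.uint8),cv2.RETR_CCOMP,cv2.CHAIN_APPROX_NONE)
        for q in cs:
            A=cv2.contourArea(q)
            if A<3000 or len(q)<20: continue
            e=cv2.fitEllipse(q)
            if e[1][1]/e[1][0]>1.4 or e[1][1]>30*K:continue
            u=((e[0][0]+.5)/K-.5+x,(e[0][1]+.5)/K-.5+y)
            print(n,th,np.round(u,2),np.round(np.array(e[1])/K,1),'z75',onz(c,u,.075)[:2].round(4),'z46',onz(c,u,.046)[:2].round(4))
    for th in (170,185,200):
        cs,hi=cv2.findContours((g>th).astype(np.uint8),cv2.RETR_CCOMP,cv2.CHAIN_APPROX_NONE)
        for q in cs:
            if 600<cv2.contourArea(q)<5000:
                e=cv2.fitEllipse(q);u=((e[0][0]+.5)/K-.5+x,(e[0][1]+.5)/K-.5+y)
                print(n,'bright',th,np.round(u,2),np.round(np.array(e[1])/K,1),'z56',onz(c,u,.056)[:2].round(4),'z75',onz(c,u,.075)[:2].round(4))
E
```

```text
top 110 [156.98 201.34] [9.5 9.8] z75 [0.4748 0.2861] z46 [0.4762 0.2937]
top 110 [156.35 201.23] [12.8 15.5] z75 [0.4753 0.2888] z46 [0.4767 0.2965]
top bright 170 [155.16 225.53] [5.9 6. ] z56 [0.371  0.2978] z75 [0.3714 0.2927]
top bright 170 [157.17 201.27] [3.4 3.9] z56 [0.476  0.2903] z75 [0.4751 0.2853]
top bright 185 [155.23 225.5 ] [5.2 5.2] z56 [0.3711 0.2975] z75 [0.3715 0.2924]
top bright 185 [149.21 192.36] [ 4.1 12.1] z56 [0.5152 0.3255] z75 [0.5139 0.32  ]
top bright 200 [155.3  225.49] [3.9 4.2] z56 [0.3711 0.2972] z75 [0.3716 0.2921]
top bright 200 [156.03 200.75] [25.4 26.4] z56 [0.4783 0.2953] z75 [0.4774 0.2902]
side 130 [240.21 285.15] [ 9.8 10. ] z75 [0.4729 0.2958] z46 [0.4751 0.2897]
side 150 [240.24 285.13] [10.9 11.1] z75 [0.4729 0.2958] z46 [0.475  0.2896]
side 150 [241.37 284.47] [14.2 19. ] z75 [0.4693 0.2923] z46 [0.4713 0.2861]
side bright 170 [240.21 285.19] [5.4 5.7] z56 [0.4743 0.292 ] z75 [0.4729 0.296 ]
side bright 185 [240.2  285.19] [5.  5.2] z56 [0.4743 0.292 ] z75 [0.4729 0.296 ]
side bright 200 [240.19 285.17] [4.4 4.7] z56 [0.4744 0.2919] z75 [0.473 0.296]
side bright 200 [266.26 295.75] [7.1 9.1] z56 [0.3682 0.3075] z75 [0.3682 0.3114]
```

Emit:
arm_command(commands=[0,-17,-1,-2,0,0,0,0,0,0,0,0,0,0,0])

```text
clock: 5.8
tool_pos: [0.4772, 0.291, 0.1902]
orientation: [48.2, 88.7, -161.0]
force: [-0.2, -0.2, -3.8]
opening: 0.0591
```

```bash
python3 st.py .4778 .2919 .17
```

```text
[0.4772 0.291  0.1902] yaw 150.82 xax [-0.0207 -0.0071 -0.9998] yax [-0.487 -0.873  0.016] zax [-0.873  0.488  0.015] [ 51.   12.  -15.9  -0.7 -63.2 -79.8] [-0.2 -0.2 -3.8] [ 0.04 -0.05  0.  ] 0.05911817129104153 5.8
tool shift mm [20.2 -1.4 -0.4]
```

Emit:
arm_command(commands=[14,-2,0,0,0,6,0,0,0,0])

```text
clock: 6.05
tool_pos: [0.4779, 0.2918, 0.1691]
orientation: [47.0, 88.8, -162.2]
force: [-0.5, -0.3, -3.0]
opening: 0.0589
```

```bash
python3 st.py .4781 .2922 .15
```

```text
[0.4779 0.2918 0.1691] yaw 150.74 xax [-0.0206 -0.0066 -0.9998] yax [-0.488 -0.872  0.016] zax [-0.872  0.489  0.015] [ 51.   13.1 -17.4  -0.8 -60.5 -79.8] [-0.5 -0.3 -3. ] [ 0.09  0.   -0.04] 0.058923250370275126 6.05
tool shift mm [19.1 -0.8 -0.3]
```

Emit:
arm_command(commands=[5,-1,0,0,0,4,0,0,0,0,3,0,0,0,0])

```text
clock: 6.42
tool_pos: [0.4781, 0.2922, 0.156]
orientation: [47.5, 88.8, -161.7]
force: [-0.7, 1.0, -2.0]
opening: 0.0591
```

```bash
python3 st.py .4781 .2922 .15
```

```text
[0.4781 0.2922 0.156 ] yaw 150.72 xax [-0.0207 -0.0068 -0.9998] yax [-0.489 -0.872  0.016] zax [-0.872  0.489  0.015] [ 51.   13.8 -18.3  -0.8 -58.9 -79.8] [-0.7  1.  -2. ] [ 0.48 -0.08 -0.1 ] 0.05908406575515736 6.425
tool shift mm [ 5.9 -0.1 -0.1]
```

Emit:
arm_command(commands=[4,0,0,0,0,4,0,0,0,0])

```text
clock: 6.68
tool_pos: [0.4783, 0.2926, 0.1482]
orientation: [46.0, 88.8, -163.2]
force: [-2.5, 0.2, 3.8]
opening: 0.0592
```

```bash
python3 st.py .4781 .2922 .14
```

```text
[0.4783 0.2926 0.1482] yaw 150.74 xax [-0.0197 -0.0059 -0.9998] yax [-0.488 -0.872  0.015] zax [-0.872  0.489  0.014] [ 51.   14.3 -18.9  -0.8 -57.8 -79.8] [-2.5  0.2  3.8] [-0.06  0.94 -0.02] 0.059176631206767 6.675
tool shift mm [ 8.2  0.3 -0.2]
```

Emit:
arm_command(commands=[4,0,1,0,0,4,0,0,0,0,3,0,0,0,0])

```text
clock: 7.05
tool_pos: [0.4782, 0.2927, 0.1398]
orientation: [49.0, 89.0, -160.1]
force: [-4.5, -0.9, 8.9]
opening: 0.0593
```

```bash
python3 st.py .4781 .2922 .137
```

```text
[0.4782 0.2927 0.1398] yaw 150.82 xax [-0.0166 -0.006  -0.9998] yax [-0.487 -0.873  0.013] zax [-0.873  0.488  0.012] [ 51.1  14.6 -19.7  -0.6 -56.6 -79.9] [-4.5 -0.9  8.9] [-0.33  2.11  0.08] 0.059254366717538386 7.05
tool shift mm [ 2.8  0.5 -0.2]
```

Emit:
arm_command(commands=[5,1,2,0,0,4,0,1,0,0])

```text
clock: 7.3
tool_pos: [0.4778, 0.293, 0.1357]
orientation: [59.4, 89.3, -149.6]
force: [-7.6, -6.9, 31.1]
opening: 0.059
```

```bash
python3 st.py .4781 .2922 .137
```

```text
[0.4778 0.293  0.1357] yaw 150.95 xax [-0.0099 -0.0058 -0.9999] yax [-0.485 -0.874  0.01 ] zax [-0.874  0.486  0.006] [ 51.4  14.7 -20.4  -0.3 -55.6 -80.2] [-7.6 -6.9 31.1] [-2.5   3.31 -0.02] 0.05904125435312961 7.3
tool shift mm [-1.3  0.6 -0.7]
```

Emit:
arm_command(commands=[-1,1,0,5,0,0,0,0,8,0])

```text
clock: 7.55
tool_pos: [0.4782, 0.2932, 0.1399]
orientation: [64.0, 89.6, -158.3]
force: [-0.8, -2.5, 0.2]
opening: 0.059
```

```bash
python3 st.py .4775 .292 .1365
```

```text
[0.4782 0.2932 0.1399] yaw 137.72 xax [-0.0062 -0.0025 -1.    ] yax [-0.673 -0.74   0.006] zax [-0.74   0.673  0.003] [ 51.4  14.3 -20.3  -0.2 -55.7 -93.5] [-0.8 -2.5  0.2] [-0.46  0.21  0.24] 0.059026536911008905 7.55
tool shift mm [ 3.4  1.4 -0.3]
```

Emit:
arm_command(commands=[2,1,0,8,0,1,0,0,8,0,1,0,0,8,0])

```text
clock: 7.92
tool_pos: [0.4786, 0.2941, 0.1397]
orientation: [20.7, 89.9, 133.7]
force: [-5.0, -3.2, 6.5]
opening: 0.059
```

```bash
python3 st.py .4775 .292 .1365
```

```text
[0.4786 0.2941 0.1397] yaw 113.07 xax [-0.0015  0.0015 -1.    ] yax [-0.92  -0.392  0.001] zax [-0.392  0.92   0.002] [ 5.140e+01  1.420e+01 -2.050e+01 -1.000e-01 -5.530e+01 -1.183e+02] [-5.  -3.2  6.5] [-0.99  1.6   0.35] 0.05901685096229773 7.925
tool shift mm [ 3.2  1.9 -1.5]
```

Emit:
arm_command(commands=[2,2,-1,8,0,1,0,0,8,0,1,0,0,8,0,1,0,0,8,0])

```text
clock: 8.43
tool_pos: [0.4785, 0.2925, 0.1399]
orientation: [-50.5, 89.7, 29.8]
force: [-2.7, -3.0, 8.5]
opening: 0.0592
```

```bash
python3 st.py .4775 .292 .1365
```

```text
[0.4785 0.2925 0.1399] yaw 80.25 xax [ 0.004   0.0023 -1.    ] yax [-0.986  0.169 -0.004] zax [0.169 0.986 0.003] [ 5.150e+01  1.390e+01 -2.100e+01  1.000e-01 -5.490e+01 -1.513e+02] [-2.7 -3.   8.5] [-1.38  1.12  0.28] 0.05924087942601205 8.425
tool shift mm [ 3.4  0.9 -0.7]
```

Emit:
arm_command(commands=[1,0,0,5,0,1,0,0,4,0])

```text
clock: 8.68
tool_pos: [0.4782, 0.2909, 0.1401]
orientation: [-80.4, 89.7, -9.4]
force: [-4.3, -8.6, 11.6]
opening: 0.0592
```

```bash
python3 st.py .4775 .292 .1365
```

```text
[0.4782 0.2909 0.1401] yaw 71.05 xax [ 4.5e-03 -7.0e-04 -1.0e+00] yax [-0.946  0.325 -0.005] zax [0.325 0.946 0.001] [  51.5   13.8  -21.1    0.3  -54.9 -160.6] [-4.3 -8.6 11.6] [-3.96  1.96  0.8 ] 0.05920534801172859 8.675
tool shift mm [3.6 1.1 0.8]
```

Emit:
arm_command(commands=[0,1,-1,2,0,-2,0,0,0,0,-2,0,0,0,0])

```text
clock: 9.05
tool_pos: [0.4772, 0.2904, 0.1443]
orientation: [-80.7, 89.7, -11.4]
force: [1.1, 0.5, -5.2]
opening: 0.0594
```

```bash
python3 st.py .4775 .292 .1445
```

```text
[0.4772 0.2904 0.1443] yaw 69.27 xax [ 0.006  -0.0012 -1.    ] yax [-0.935  0.354 -0.006] zax [0.354 0.935 0.001] [  51.6   13.5  -21.     0.4  -55.3 -162.6] [ 1.1  0.5 -5.2] [ 0.02 -0.54  0.78] 0.0593933351075939 9.05
tool shift mm [-0.2  0.3  1.6]
```

Emit:
arm_command(commands=[0,0,0,0,100,0,0,0,0,100,0,0,0,0,100])

```text
clock: 9.43
tool_pos: [0.4777, 0.2907, 0.145]
orientation: [-70.3, 89.6, -1.1]
force: [-1.0, 0.0, 0.1]
opening: 0.0836
```

Emit:
arm_command(commands=[-30,0,0,0,100,-40,0,0,0,100,-20,0,0,0,100])

```text
clock: 9.8
tool_pos: [0.4765, 0.2898, 0.2359]
orientation: [-106.2, 89.7, -37.1]
force: [0.1, -0.2, -1.0]
opening: 0.0877
```

```bash
python3 st.py .371 .2977 .23
```

```text
[0.4765 0.2898 0.2359] yaw 69.13 xax [ 0.0039 -0.0029 -1.    ] yax [-0.934  0.356 -0.005] zax [ 0.356  0.934 -0.001] [  51.6    9.1  -13.7    0.3  -67.2 -162.6] [ 0.1 -0.2 -1. ] [ 0.03 -0.01  0.  ] 0.08770412072130986 9.8
tool shift mm [  5.4 101.4 -30.2]
```

Emit:
arm_command(commands=[0,0,0,-10,50,0,0,0,-7,0,0,50,0,0,0,0,50,0,0,0,0,0,0,0,0])

```text
clock: 10.42
tool_pos: [0.3757, 0.2964, 0.2378]
orientation: [-77.2, 89.6, 9.3]
force: [-0.3, -0.2, 0.9]
opening: 0.0437
```

```bash
python3 st.py .371 .2977 .065
python3 - <<'E'
from h import *
s=shot('side');t=shot('top')
np.savez('side4.npz',**s);np.savez('top4.npz',**t)
a=cv2.resize(t['frame'][165:240,120:195],(400,400),interpolation=cv2.INTER_CUBIC)
b=cv2.resize(s['frame'][240:315,205:280],(400,400),interpolation=cv2.INTER_CUBIC)
cv2.imwrite('pics/c6.png',np.hstack([a,b]))
E
```

```text
[0.3757 0.2964 0.2378] yaw 86.54 xax [ 0.0071  0.0012 -1.    ] yax [-0.998  0.06  -0.007] zax [0.06  0.998 0.002] [  62.2    1.   -22.6    0.4  -66.2 -155.8] [-0.3 -0.2  0.9] [-0.02 -0.12 -0.  ] 0.04366420031059501 10.425
tool shift mm [172.8   6.    0.7]
```

View pics/c6.png

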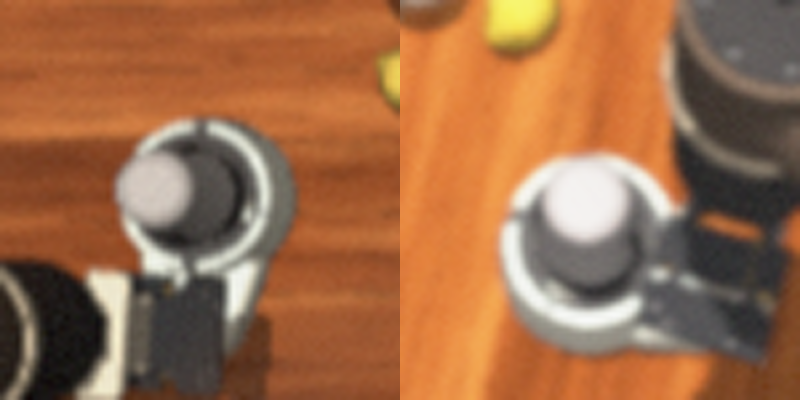

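Emit:
arm_command(commands=[0,6,1,0,0,55,0,0,0,0,55,0,0,0,0,35,0,0,0,0,0,0,0,0,0])

```text
clock: 11.15
tool_pos: [0.3764, 0.2996, 0.0898]
orientation: [-72.2, 89.4, 14.0]
force: [-0.4, -0.7, 0.8]
opening: 0.0001
```

```bash
python3 st.py .371 .2977 .060
python3 - <<'E'
from h import *
t=dict(np.load('top4.npz'));s=dict(np.load('side4.npz'))
print(onz(t,(148.6,200.2),.195),onz(s,(205+188*75/400-.4,240+203*75/400-.4),.195),tri(t,(148.6,200.2),s,(239.85,277.7)))
E
```

```text
[0.3764 0.2996 0.0898] yaw 86.19 xax [ 0.0097  0.0024 -1.    ] yax [-0.998  0.067 -0.009] zax [0.067 0.998 0.003] [  62.4   10.1  -34.4    0.6  -45.2 -156.6] [-0.4 -0.7  0.8] [-0.01  0.02  0.07] 0.00011584174536092803 11.15
tool shift mm [29.7  5.6 -2.4]
[0.47420104 0.28773516 0.195     ] [0.47163966 0.29627058 0.195     ] (array([0.47399991, 0.29252378, 0.17805047]), np.float64(0.0020701697024897102))
```

Emit:
arm_command(commands=[14,6,-2,0,0,12,0,0,0,0])

```text
clock: 11.4
tool_pos: [0.3726, 0.3, 0.0658]
orientation: [-63.4, 89.2, 22.7]
force: [0.2, -0.0, 0.1]
opening: 0.0002
```

```bash
python3 st.py .371 .2977 .050
```

```text
[0.3726 0.3    0.0658] yaw 86.15 xax [ 0.0122  0.0051 -0.9999] yax [-0.998  0.067 -0.012] zax [0.067 0.998 0.006] [  62.9   11.7  -36.5    0.7  -41.2 -157.3] [ 0.2 -0.   0.1] [-0.08  0.05  0.04] 0.00024731952973861037 11.4
tool shift mm [15.8  1.7 -2.5]
```

Emit:
arm_command(commands=[7,2,-2,0,0,5,0,0,0,0,3,0,0,0,0])

```text
clock: 11.78
tool_pos: [0.3716, 0.2991, 0.0517]
orientation: [-60.0, 89.1, 26.2]
force: [-2.5, -1.2, 4.4]
opening: 0.0003
```

```bash
python3 st.py .371 .2977 .050
```

```text
[0.3716 0.2991 0.0517] yaw 86.15 xax [ 0.0134  0.0066 -0.9999] yax [-0.998  0.067 -0.013] zax [0.067 0.998 0.007] [  63.    12.8  -37.6    0.8  -38.9 -157.5] [-2.5 -1.2  4.4] [-0.45  1.02 -0.  ] 0.00031418569017036127 11.775
tool shift mm [ 1.7  0.5 -1.4]
```

Emit:
arm_command(commands=[3,0,0,0,0,2,0,0,0,0,1,0,0,0,0])

```text
clock: 12.15
tool_pos: [0.3717, 0.2991, 0.0501]
orientation: [-62.2, 89.1, 24.1]
force: [-6.1, -3.3, 14.7]
opening: 0.0
```

The button bottomed out at z 0.050 with 14.7 N. I'll lift off now.

Emit:
arm_command(commands=[1,0,0,0,0,-15,0,0,0,0,-40,0,0,0,0,-55,0,0,0,0,-55,0,0,0,0])

```text
clock: 12.78
tool_pos: [0.3686, 0.297, 0.217]
orientation: [-76.0, 89.3, 10.3]
force: [1.3, 2.5, -0.6]
opening: 0.0004
```

Emit:
arm_command(commands=[-30,0,0,0,0,0,30,-50,0,0,0,30,-50,0,0,0,0,-60,0,0,0,0,-60,0,0])

```text
clock: 13.4
tool_pos: [0.2949, 0.0822, 0.2503]
orientation: [-53.3, 88.5, 33.4]
force: [1.3, -0.7, 0.7]
opening: 0.0005
```

```bash
python3 st.py
python3 - <<'E'
from h import *
s=shot('side');t=shot('top')
a=cv2.resize(t['frame'][150:240,130:290],(711,400),interpolation=cv2.INTER_CUBIC)[:, :]
b=cv2.resize(s['frame'][260:310,216:281],(400,308)if 0 else(260,200),interpolation=cv2.INTER_CUBIC)
c=cv2.resize(t['frame'][180:240,137:197],(200,200),interpolation=cv2.INTER_CUBIC)
d=cv2.resize(s['frame'][150:260,195:305],(200,200),interpolation=cv2.INTER_CUBIC)
W=np.zeros((600,711,3),np.uint8);W[:400]=a;W[400:,:260]=b;W[400:,270:470]=c;W[400:,480:680]=d
cv2.imwrite('pics/c7.png',W)
E
```

```text
[0.2949 0.0822 0.2503] yaw 86.67 xax [ 0.0212  0.014  -0.9997] yax [-0.998  0.058 -0.02 ] zax [0.058 0.998 0.015] [  55.2  -21.2  -37.9    0.6  -71.9 -148.7] [ 1.3 -0.7  0.7] [-0.06 -0.17  0.01] 0.0004943482373467167 13.4
```

View pics/c7.png

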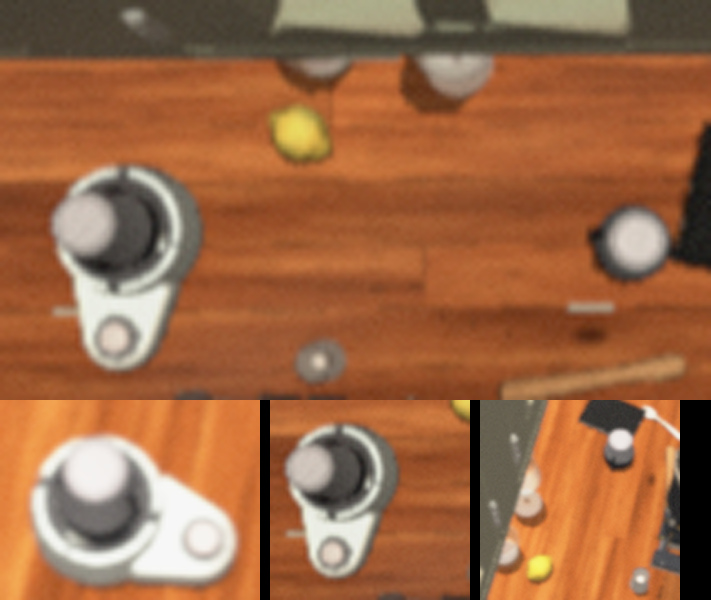

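Emit:
arm_command(commands=[0,0,0,0,0,0,0,0,0,0])

```text
clock: 13.75
tool_pos: [0.2947, 0.0798, 0.2507]
orientation: [-50.1, 88.4, 36.1]
force: [0.0, -0.2, 0.4]
opening: 0.0002
```

```bash
python3 -c "
from plant import *
print(get_obs()['qvel'].round(2)); print(close_job())"
```

```text
[ 0.    0.09  0.21  0.08  0.33 -0.14]
the job is handed in; nothing more can be done
None
```

I locked the tall cup into the blender base, pressed the pulse button fully down and let it up, and handed the job in at about 13.8 s. The hand-in gave no verdict.

**Cup:**
- Lowered in, the foot came to about 58.7 mm, where the plate took the load.
- Pushed down, it met the bottom stop at about 46 mm with 31 N.
- It then turned about 81° clockwise until the turning moment rose.
- Let up, the foot rose to about 54.8 mm and was held lightly there, which fits the locked position.

**Pulse button:** it went down 5.9 mm and bottomed out with 14.7 N. I then moved the arm up and clear.

**Last pictures:** the cup stands upright in the collar and the button looks up. The short cup and the glass look undisturbed, and the arm was clear and practically still.

**Not confirmed or in disagreement:**
- I could not see the lugs at the lock marks in the pictures, so the lock is judged from the turn angle, the stop and the rise.
- Combining both cameras put the cup tops about 10–17 mm too low, and the side camera was a few mm off in y. I relied on the top camera with the known heights, and the fit agreed with it.

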